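Empty the salvage tray into the parts bin

TASK

Turn the catch knob on the wooden stand clockwise until it clicks past its detent and its tongue is well clear of the scoop tray, leaving it open. Then lift the tray level by its handle, tip it with its open end low over the grey bin so that the heatsink, transformer and fan all slide off into the bin without the fingers ever touching them, and set the empty tray back down flat on the stand where it was, let go. Do not disturb the other things on the bench.

Things in the scene. Friction and masses are not known exactly. Their poses are not given: they have to be found in the camera images.
- catch_grip (a point): grip of the turn-catch: a black upright bar 44 mm long, 14 mm thick, 38 mm tall, on a vertical axle standing on the stand beside the tray. The point is on the axle, 105 mm above the bench; the bar reaches from 21 mm below to 17 mm above it. Its axes turn with the knob: the bar is long along y, thin along x.
- catch_tip (a point): free end of the catch's steel tongue (12 mm wide, 8 mm thick), 46 mm from the axle along the knob's -y and 44 mm below its grip point. When closed it lies 5 mm over the tray's side flange and stops the tray from lifting.
- catch (a joint): angle of the turn-catch in rad: 0 closed, grows clockwise seen from above, stop at 1.5. A sprung detent resists from about 0.4 to 0.75 rad (up to about 0.15 N m), snaps on past that and lets go by 1.1; the bar can slip a little in the fingers. The tongue is clear of the tray's flange beyond 1.15.
- tray_handle (a point): middle of the handle of the aluminium scoop tray: a black plate 12 mm thick, 146 mm wide (along y), 44 mm tall, bridging the tray 105 mm above its underside, its top leaning 30 degrees back (to -x): best gripped across its thickness, in the middle, by fingers that point down and 30 degrees forwards (+x). Axes are the tray's: x to its open front, z up.
- tray_lip (a point): middle of the tray's open front edge, at its underside: 160 mm ahead (x) of and 105 mm below the handle point. Tray: floor 220 x 146 mm, 4 mm thick; side and rear walls 32 mm high; flanges along both sides, 174 mm wide overall. Mass 0.25 to 0.45 kg, centre of mass some 35 mm ahead of the handle.
- tray_home (a point): point fixed in the stand where the tray's handle point is while the tray lies in its place; axes as the tray's there. The stand is a fixed plywood board, 250 x 240 mm, its top 20 mm above the bench, 105 mm below this point. The catch's axle is 110 mm ahead (x) and 118 mm to the left (y) of it.
- heatsink: finned aluminium heatsink lying loose in the tray, 62 x 44 x 30 mm; origin at its centre, x along its length.
- transformer: steel transformer with a copper coil, loose in the tray, 64 x 50 x 42 mm; origin at its centre, x along its length.
- fan: square black cooling fan, loose in the tray, 60 x 60 x 25 mm; origin at its centre. The three parts slide on the tray once it is tipped past about 26 to 37 degrees (friction differs from time to time).
- bin: grey plastic open bin fixed on the bench, 200 (x) x 220 (y) x 90 mm high, walls and floor 5 mm; origin at the centre of its underside.
- cup_mid (a point): middle of a red plastic cup, 74 mm wide, 75 mm high, standing on the bench; leave alone.
- tape_mid (a point): middle of a roll of paper tape lying flat, 80 mm across, 30 mm high; leave alone.
- driver_grip (a point): handle of a screwdriver lying on the bench, 190 mm long; leave alone.
- meter_mid (a point): middle of a black multimeter lying flat, 150 x 75 x 34 mm; leave alone.
- brick_mid (a point): middle of a black power brick, 120 x 50 x 32 mm; leave alone.
- mouse_mid (a point): middle of a computer mouse, 105 x 60 x 32 mm; leave alone.
Not all that is in view belongs to the job. What is shaped like the fan but orange is not meant. What is shaped like the transformer but pink is not meant.

How it is judged:
On the way, in this order (a step that is already met when the one before it is completed fails the run):
1. the catch is turned past its detent while the tray still rests on the stand (value of joint catch above 1.15 rad and distance between tray_handle and tray_home below 0.02 m), for 0.2 s.
2. the tray is lifted, level within 20 degrees, with the three parts still in it (height (world z) of tray_handle above 0.17 m and angle between tray_handle's own z axis and vertical below 0.35 rad and distance between each of heatsink, transformer, fan and tray_handle below 0.17 m), for 0.2 s.
3. the three parts lie in the bin (x of heatsink in the frame of bin between -0.1 and 0.1 m and y of heatsink in the frame of bin between -0.11 and 0.11 m and z of each of heatsink, transformer, fan in the frame of bin below 0.08 m and x of transformer in the frame of bin between -0.1 and 0.1 m and y of transformer in the frame of bin between -0.11 and 0.11 m and x of fan in the frame of bin between -0.1 and 0.1 m and y of fan in the frame of bin between -0.11 and 0.11 m), for 0.3 s.
At the end, for the whole second after the job is handed in: The heatsink, transformer and fan are at rest inside the bin (centres below 80 mm), the tray lies flat (within 0.06 rad) on the stand within 30 mm and 0.15 rad of where it was, and the catch is still open, beyond 1.15 rad (all of step 3 and value of joint catch above 1.15 rad and distance between tray_handle and tray_home below 0.03 m and angle between tray_handle's own z axis and vertical below 0.06 rad and angle between the x axis of tray_handle and the x axis of tray_home, either way round below 0.15 rad and linear speed of each of heatsink, transformer, fan below 0.05 m/s); the robot touches nothing.
It fails at once if the fingers touch one of the three parts (contact force between the fingers and heatsink above 1 N or contact force between the fingers and transformer above 1 N or contact force between the fingers and fan above 1 N).
It fails at once if a part is dropped from a height or flung (faster than 2.5 m/s) (linear speed of any of heatsink, transformer, fan above 2.5 m/s).
It fails at once if another thing on the bench is moved by more than 40 mm (distance of any of cup_mid, tape_mid, driver_grip, meter_mid, brick_mid, mouse_mid from where it was at the start of the episode above 0.04 m).
It also fails if it takes over 72 s, if anything falls off the work surface, if the arm or the gripper's body presses on something with over 40 N, if the wrist force passes 120 N, or if a joint passes its speed limit or range.

ROBOT

A 6-joint arm with a two-finger parallel gripper is mounted at the origin on the work surface. World frame = base frame: x ahead of the robot, y to its left, z up, the work surface at z = 0. Lengths are in m, angles in rad, forces in N, time in s.
With the tool pointing down it reaches from about 0.35 to 0.975 m from the base axis. Payload 17.4 kg.
Tool frame: the origin (TCP) lies between the finger pads; the fingertips stand 22 mm ahead of it and the grasp point (between the pads) lies 3 mm ahead of it; z points along the fingers, y is the line along which they close (so a half turn about z gives the same grasp; the last joint's range is limited). The gripper opens to 85 mm and grips with 20 to 120 N. Pads are 22 mm wide; open, the fingers measure 114 mm over their backs; the gripper's body (76 mm by 85 mm) begins 54 mm behind the grasp point. The pads swing forward as they close: fully open they stand 13 mm farther back than shut.
Start: joints at [1.159, 0.116, 1.442, -0, 1.584, -0.038], TCP at [0.246, 0.628, 0.253] pointing down, gripper open.
Joint ranges: [-2.83, 2.83], [-0.83, 2.19], [0.07, 2.5], [-1.14, 4.28], [0.01, 3], [-2.97, 2.97]. Speed limits (rad/s): [1.89, 1.89, 2.22, 3.14, 3.14, 3.14].

INTERFACE

Orientations are given as a rotation vector (axis times angle).
In Python, from station import * gives the robot as it stands.
- The arm moves only by the tool jog_arm, never from a script. Its argument "moves" is a list of rows, each a list of 2 entries, a list of its own where there are three numbers: the shift along the tool's x, y, z in mm, then the turn, a rotation vector about the tool's x, y, z in rad. In form: [[[dx, dy, dz], [wx, wy, wz]], ...]. A call has 1 to 12 rows; each row shifts and turns the commanded pose from where the row before left it, along the tool's axes as they then stand; what a row does not reach is not made up. A row lasts 1/8 s, in which the tool goes at most 62.5 mm and 10.7 degrees, less where a joint would pass 70% of its speed; a pose out of reach is approached as far as the arm can. A call is refused whole if a number of a shift passes 62.5 or a number of a turn 0.188, either way. A call with a gripper value outside its range is refused whole. "fingers" is the opening, from 0 (shut) to 1 (fully open), set as the call begins (left out, the last holds). The fingers move at their own pace and stop on an object; "squeeze" is the grip in N (left out, the last holds). Time passes only in rows, so rows that do not move let the fingers close. It gives the time, the measured TCP pose, the force, the opening and the grip force at its end, in the units of the state.
- get_state(): the state, without advancing time (a new reading comes with each control period).
- read_camera(name): name is "scene" or "side" or "wrist"; returns a dict with "color" (400x640x3 uint8, red, green, blue), "fx", "fy", "cx", "cy" (pixels), "origin" and "attitude" of the camera in the world. Camera axes: x right, y up, looking along -z (the intrinsics and any distortion apply to the point x, -y, -z); pixel columns grow to the right and rows downward; lengths in m; the calibration is good to about 2 mm. A picture is of the moment at which its call begins. There is no depth.
- job_done(): hands the job in; it is judged then, once.
The state is a dict: "time_s": time; "q": joint angles; "qd": joint speeds; "joint_torque": joint torques, N m; "tool_pos": TCP position; "ee_rot": TCP orientation; "ft_force": force on the tool from outside, world axes, zero at the start; "ft_torque": the same for the moment, N m; "opening": finger opening in m; "grip_force": force on a finger pad.
Only numpy, scipy, OpenCV 4.12 (cv2) and the standard library are available. Lean on these libraries where they do the work, as an engineer would, in place of code of your own. Each camera call takes 0.05 s, during which the arm holds its last target. There are 200 camera calls.

## Working session

There is one attempt and no reset: what is moved stays moved. The work goes in short steps, Python scripts to look and compute and a tool call to move; the robot and the scene stay as the last step left them, time stands still between calls to the robot, and variables do not carry over. Pictures are saved under pics/ and viewed, at most 10 in all, crops included, and the job is handed in when it is done.

Besides the shell and the picture viewer there is one more tool, called after ">>>" as a command line: name --argument value ..., lists and objects as JSON in quotes. jog_arm: Moves the arm, as the interface text tells. Its arguments: {"type":"object","properties":{"moves":{"type":"array","items":{"type":"array"}},"fingers":{"type":"number"},"squeeze":{"type":"number"}},"required":["moves"]}

```bash
mkdir -p pics
python3 - <<'E'
from station import *
import cv2,json,numpy as np,pickle
for n in ("scene","side"):
    c=read_camera(n); cv2.imwrite(f"pics/{n}0.png",c["color"][:,:,::-1])
    pickle.dump(c,open(f"pics/{n}0.pkl","wb"))
    print({k:(v if k!="color" else 0) for k,v in c.items()})
print(get_state())
E
```

```text
{'color': 0, 'fx': 364.56429476649316, 'fy': 364.56429476649316, 'cx': 321.9427382314033, 'cy': 204.14269043413677, 'origin': array([1.0403098 , 0.86465089, 0.85857305]), 'attitude': array([0.32996036, 1.17823807, 2.35376136])}
{'color': 0, 'fx': 430.4098099389531, 'fy': 430.4098099389531, 'cx': 311.8577805069748, 'cy': 194.30773499272453, 'origin': array([ 0.40093375, -1.35920146,  0.84633239]), 'attitude': array([ 1.08411079, -0.05841379, -0.07422163])}
{'time_s': 0.1, 'q': array([ 1.15919780e+00,  1.16480055e-01,  1.44219523e+00,  1.56892198e-05,
        1.58402063e+00, -3.77772664e-02]), 'qd': array([-0.00207216, -0.00080133, -0.00170428,  0.00095975,  0.00055467,
        0.00215297]), 'joint_torque': array([ 1.39146425e-03, -7.33660126e+01, -6.33794689e+01, -9.48546176e-05,
        5.24493007e-03,  7.05210073e-05]), 'tool_pos': array([0.24642457, 0.62825242, 0.25260965]), 'ee_rot': array([-5.83735111e-01, -3.08661860e+00,  1.68381459e-03]), 'ft_force': array([ 0.30701084, -0.40184978,  0.67150067]), 'ft_torque': array([ 0.00808716,  0.01074782, -0.06271467]), 'grip_force': 0.0, 'opening': 0.08544002263628336}
```

View pics/scene0.png

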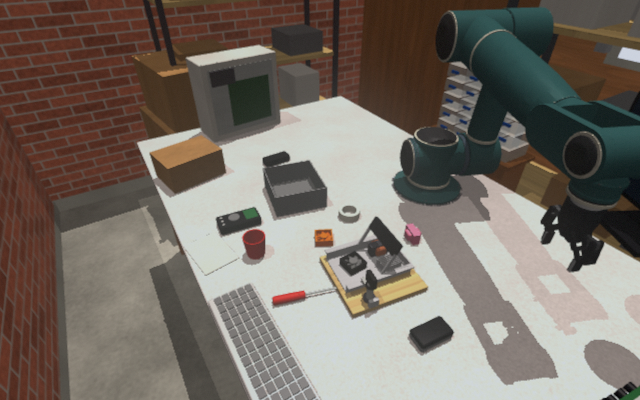

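View pics/side0.png

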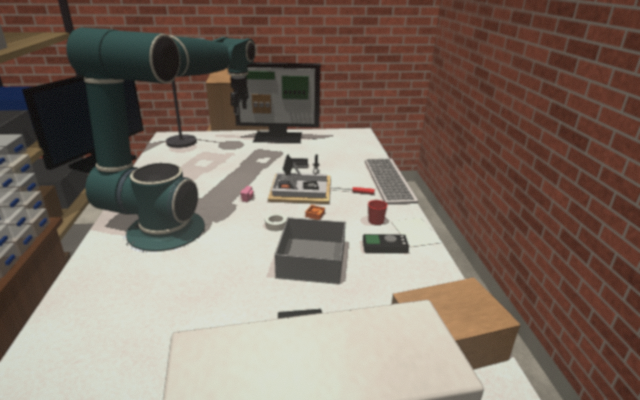

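The scene view shows the tray and stand near (370,268), the catch near (371,288), the bin at (295,187), the cup at (254,243) and the tape at (348,213). The side view shows the bin at (312,250) and the tray at (302,187). I'll enlarge the tray and bin for closer readings.

Run:
```python
import cv2
a=cv2.imread("pics/scene0.png"); cv2.imwrite("pics/c1.png",cv2.resize(a[205:325,300:440],None,fx=5,fy=5,interpolation=cv2.INTER_CUBIC)[:600])
b=cv2.imread("pics/side0.png"); cv2.imwrite("pics/c2.png",cv2.resize(b[145:285,230:400],None,fx=4,fy=4,interpolation=cv2.INTER_CUBIC))
```

```text
(no output)
```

View pics/c1.png

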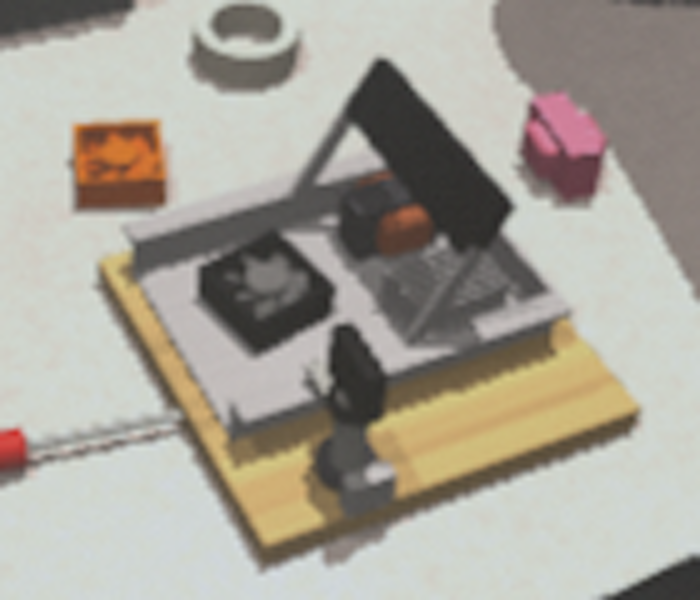

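View pics/c2.png

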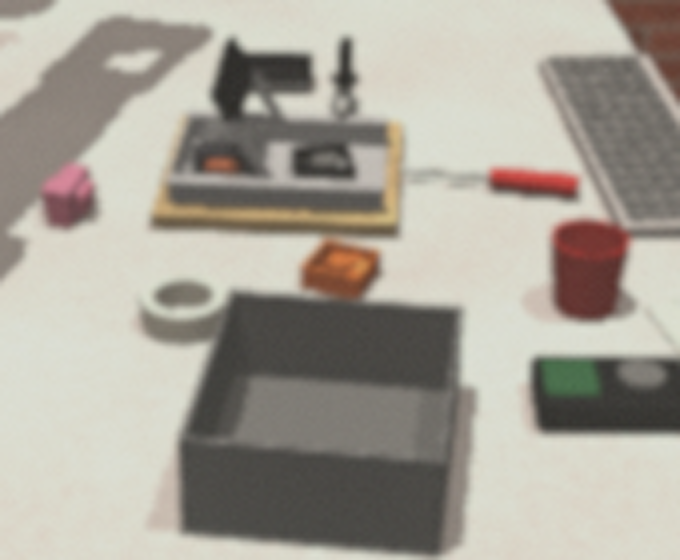

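The scene crop shows the stand corners at full-image (320,257), (353,315) and (428,287). The handle runs from about (373,222) to (398,251), and the knob is at (371,279). The side crop shows the bin rim corners at (288,218), (345.5,222), (342,260.5) and (276,255). The tray's open end faces +x.

```bash
cat > h.py <<'E'
import numpy as np,pickle,cv2
from scipy.spatial.transform import Rotation as R
def proj(c,P):
    p=R.from_rotvec(c["attitude"]).inv().apply(np.atleast_2d(P)-c["origin"])
    return np.c_[c["cx"]+c["fx"]*p[:,0]/-p[:,2], c["cy"]-c["fy"]*p[:,1]/-p[:,2]]
def ray(c,u,v,z):
    d=R.from_rotvec(c["attitude"]).apply([(u-c["cx"])/c["fx"],-(v-c["cy"])/c["fy"],-1]); o=np.array(c["origin"])
    return o+d*(z-o[2])/d[2]
def tf(x,y,a,P):
    return R.from_rotvec([0,0,a]).apply(np.atleast_2d(P))+[x,y,0]
E
python3 - <<'E'
from h import *
from scipy.optimize import least_squares
s=pickle.load(open("pics/scene0.pkl","rb")); d=pickle.load(open("pics/side0.pkl","rb"))
S=lambda u,v,z:ray(s,300+u/5,205+v/5,z).round(3)
D=lambda u,v,z:ray(d,230+u/4,145+v/4,z).round(3)
print("stand",S(100,262,.02),S(265,550,.02),S(638,408,.02), "side",D(400,228,.02),D(153,220,.02))
print("bin",[D(*p,.09) for p in((232,292),(462,308),(447,462),(183,440))], )
print("bin scene",[ray(s,*p,.09).round(3) for p in((264,178),(308,162),(326,186),(275,213))])
print("tape",S(245,45,.015),D(183,310,.015),"orange",D(340,270,.012),"cup",D(590,265,.04))
# handle: tray frame corners rel. handle point, thickness ignored -> outer silhouette
n=lambda y,t,k:[ -t*.5+k*.866, y, t*.866+k*.5+.125]
H=np.array([n(-.073,.022,0),n(-.073,-.022,0),n(.073,.022,0),n(.073,-.022,0),[.110,.118,.105],[.16,-.073,.02],[.16,.073,.02]])
uv=np.array([(375,60),(352,112),(508,210),(472,248),(357,372),(135,270),(233,432)])/5+[300,205]
Hd=np.array([[.110,.118,.122]]);uvd=np.array([(346,40)])/4+[230,145]
w=np.array([1,1,1,1,1,1,1])[:,None]
f=lambda p:np.r_[(w*(proj(s,tf(*p,H))-uv)).ravel(),(proj(d,tf(*p,Hd))-uvd).ravel()]
r=least_squares(f,[.45,.3,0],loss="soft_l1");print("home",r.x);print(f(r.x).reshape(-1,2).round(1))
B=np.array([(-.1,.11,.09),(.1,.11,.09),(.1,-.11,.09),(-.1,-.11,.09)])
ub=np.array([(232,292),(462,308),(447,462),(183,440)])/4+[230,145]
us=np.array([(308,162),(264,178),(275,213),(326,186)])
# scene order: image-right-up = ?
g=lambda p:(proj(d,tf(*p,B))-ub).ravel()
r=least_squares(g,[.5,-.2,0]);print("bin",r.x,g(r.x).round(1));print(proj(s,tf(*r.x,B)).round(0))
E
```

```text
stand [0.612 0.149 0.02 ] [0.648 0.383 0.02 ] [0.403 0.417 0.02 ] side [0.616 0.13  0.02 ] [0.371 0.163 0.02 ]
bin [array([ 0.441, -0.099,  0.09 ]), array([ 0.632, -0.138,  0.09 ]), array([ 0.587, -0.35 ,  0.09 ]), array([ 0.396, -0.309,  0.09 ])]
bin scene [array([ 0.61 , -0.274,  0.09 ]), array([ 0.404, -0.292,  0.09 ]), array([ 0.434, -0.101,  0.09 ]), array([ 0.669, -0.052,  0.09 ])]
tape [0.4   0.007 0.015] [ 0.398 -0.002  0.015] orange [0.55  0.065 0.012] cup [0.78 0.01 0.04]
home [ 0.45191898  0.26403387 -0.15884527]
[[ 2.1 -0.8]
 [-0.5 -0.2]
 [ 0.8 -0.9]
 [-0.3  3.1]
 [-0.3 -0.4]
 [-0.5  0.3]
 [-0.5  1.5]
 [-0.9  0.9]]
bin [ 0.5140201  -0.22308543 -0.2091794 ] [-0.5 -0.6  0.6 -0.3  0.6  0.2 -0.8  0.2]
[[326. 187.]
 [274. 198.]
 [261. 168.]
 [308. 159.]]
```

```bash
cat >> h.py <<'E'
HX,HY,HA=.452,.264,-.155
def pose_down(yaw): # tool y along yaw, z down
    y=np.array([np.cos(yaw),np.sin(yaw),0]);z=np.array([0,0,-1.]);return R.from_matrix(np.c_[np.cross(y,z),y,z])
def pose_handle(yaw,tip=0.): # gripping handle, tray pitched nose-down by tip
    return R.from_rotvec([0,0,yaw])*R.from_rotvec([0,tip,0])*R.from_matrix(np.c_[[0,1,0],[3**.5/2,0,.5],[.5,0,-3**.5/2]])
def rows(st,goal,Rg,n):
    R0=R.from_rotvec(st["ee_rot"]);p0=np.array(st["tool_pos"]);w=(R0.inv()*Rg).as_rotvec()
    for i in range(n):
        Ri=R0*R.from_rotvec(w*i/n)
        print([(Ri.inv().apply((np.array(goal)-p0)/n)*1000).round(1).tolist(),(w/n).round(4).tolist()],end=",")
    print()
E
python3 - <<'E'
from h import *
from station import *
st=get_state()
a=tf(HX,HY,HA,[.11,.118,0])[0];print(a)
rows(st,[a[0],a[1],.23],pose_down(HA),8)
E
```

```text
[0.57889812 0.36360355 0.        ]
[[-50.8, -15.6, 2.8], [-0.0001, 0.0001, 0.169]],[[-52.7, -6.9, 2.8], [-0.0001, 0.0001, 0.169]],[[-53.1, 2.1, 2.8], [-0.0001, 0.0001, 0.169]],[[-52.0, 11.0, 2.8], [-0.0001, 0.0001, 0.169]],[[-49.4, 19.6, 2.8], [-0.0001, 0.0001, 0.169]],[[-45.4, 27.6, 2.8], [-0.0001, 0.0001, 0.169]],[[-40.1, 34.8, 2.8], [-0.0001, 0.0001, 0.169]],[[-33.7, 41.1, 2.8], [-0.0001, 0.0001, 0.169]],
```

>>> jog_arm --moves '[[[-51, -15.5, 3], [0, 0, 0.169]], [[-52.5, -7, 3], [0, 0, 0.169]], [[-53, 2, 3], [0, 0, 0.169]], [[-52, 11, 3], [0, 0, 0.169]], [[-49.5, 19.5, 3], [0, 0, 0.169]], [[-45.5, 27.5, 3], [0, 0, 0.169]], [[-40, 35, 2], [0, 0, 0.169]], [[-33.5, 41, 2], [0, 0, 0.169]], [[0, 0, 0], [0, 0, 0]], [[0, 0, 0], [0, 0, 0]]]' --fingers 1 --squeeze 60

```text
time_s: 1.35
tool_pos: [0.5786, 0.3638, 0.2309]
ee_rot: [-2.385, -2.044, 0.001]
ft_force: [0.4, 0.0, -0.5]
opening: 0.0855
grip_force: 0.0
```

Run:
```python
from h import *
from station import *
st=get_state();print(st["tool_pos"],st["q"],st["ee_rot"],st["time_s"])
c=read_camera("wrist");pickle.dump(c,open("pics/w1.pkl","wb"));cv2.imwrite("pics/w1.png",c["color"][:,:,::-1])
# predicted features
P=[[.11,.118+.022,.122],[.11,.118-.022,.122],[0.011-.022*.5+0,.073,.125+.019],[.16,.073,.02],[.16,-.073,.02]]
print(proj(c,tf(HX,HY,HA,P)).round(0).tolist())
```

```text
[0.57861444 0.3637818  0.23088237] [5.23835025e-01 1.41199559e-01 1.45016884e+00 2.82842767e-04
 1.55095830e+00 6.77882508e-01] [-2.38548211e+00 -2.04364518e+00  1.05181310e-03] 1.35
[[320.0, 176.0], [320.0, 228.0], [177.0, 267.0], [363.0, 211.0], [358.0, 316.0]]
```

View pics/w1.png

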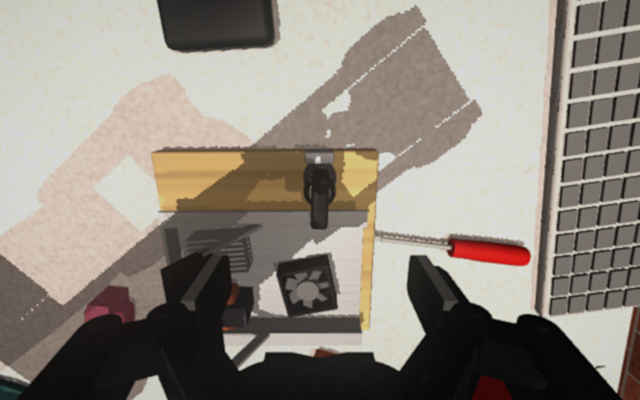

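The wrist view shows the knob bar at columns 311–328, rows about 170–228. That matches the predicted (320,176)–(320,228), so I'll descend on it.

>>> jog_arm --moves '[[[0, 0, 30], [0, 0, 0]], [[0, 0, 30], [0, 0, 0]], [[0, 0, 30], [0, 0, 0]], [[0, 0, 20], [0, 0, 0]], [[0, 0, 11], [0, 0, 0]], [[0, 0, 0], [0, 0, 0]]]'

```text
time_s: 2.15
tool_pos: [0.5786, 0.3639, 0.1102]
ee_rot: [-2.386, -2.043, 0.001]
ft_force: [0.7, -0.1, -0.2]
opening: 0.0853
grip_force: 0.0
```

>>> jog_arm --moves '[[[0, 0, 0], [0, 0, 0]], [[0, 0, 0], [0, 0, 0]], [[0, 0, 0], [0, 0, 0]], [[0, 0, 0], [0, 0, 0]], [[0, 0, 0], [0, 0, 0]], [[0, 0, 0], [0, 0, 0]], [[0, 0, 0], [0, 0, 0]], [[0, 0, 0], [0, 0, 0]]]' --fingers 0 --squeeze 60

```text
time_s: 3.15
tool_pos: [0.579, 0.3637, 0.1106]
ee_rot: [2.387, 2.043, 0.001]
ft_force: [-1.2, -1.6, 4.4]
opening: 0.0133
grip_force: 59.6
```

>>> jog_arm --moves '[[[0, 0, 0], [0, 0, 0.117]], [[0, 0, 0], [0, 0, 0.117]], [[0, 0, 0], [0, 0, 0.117]], [[0, 0, 0], [0, 0, 0.117]], [[0, 0, 0], [0, 0, 0.117]], [[0, 0, 0], [0, 0, 0.117]], [[0, 0, 0], [0, 0, 0.117]], [[0, 0, 0], [0, 0, 0.117]], [[0, 0, 0], [0, 0, 0.117]], [[0, 0, 0], [0, 0, 0.117]], [[0, 0, 0], [0, 0, 0.117]], [[0, 0, 0], [0, 0, 0.117]]]'

```text
time_s: 4.65
tool_pos: [0.5798, 0.3627, 0.1107]
ee_rot: [3.14, 0.012, 0.003]
ft_force: [6.3, -9.3, 3.8]
opening: 0.0133
grip_force: 59.5
```

>>> jog_arm --moves '[[[0, 0, 0], [0, 0, 0]], [[0, 0, 0], [0, 0, 0]], [[0, 0, 0], [0, 0, 0]]]'

```text
time_s: 5.03
tool_pos: [0.5798, 0.3627, 0.1106]
ee_rot: [3.14, 0.018, 0.003]
ft_force: [6.0, -8.1, 4.1]
opening: 0.0134
grip_force: 59.7
```

>>> jog_arm --moves '[[[0, 0, 0], [0, 0, 0]], [[0, 0, 0], [0, 0, 0]], [[0, 0, 0], [0, 0, 0]], [[0, 0, 0], [0, 0, 0]], [[0, 0, 0], [0, 0, 0]], [[0, 0, -30], [0, 0, 0]], [[0, 0, -45], [0, 0, 0]], [[0, 0, -45], [0, 0, 0]], [[0, 0, 0], [0, 0, 0]]]' --fingers 1

```text
time_s: 6.15
tool_pos: [0.5798, 0.3642, 0.2349]
ee_rot: [-3.138, -0.019, -0.008]
ft_force: [1.0, 0.0, -0.2]
opening: 0.0855
grip_force: 0.0
```

Run:
```python
from h import *
from station import *
st=get_state();print(st["tool_pos"],st["q"],R.from_rotvec(st["ee_rot"]).as_matrix()[:,1])
c=read_camera("wrist");w=c["color"];s=read_camera("scene")["color"]
o=np.zeros((400,800,3),np.uint8);o[:,:400]=w[:,120:520];o[:,400:]=cv2.resize(s[220:320,320:420],(400,400),interpolation=cv2.INTER_CUBIC)
cv2.imwrite("pics/w2.png",o[:,:,::-1])
Rg=pose_handle(HA);g=tf(HX,HY,HA,[0,0,.125])[0]-Rg.apply([0,0,.003])
pre=g-Rg.apply([0,0,.10]);print(pre,g)
rows(st,pre,Rg,12)
```

```text
[0.57975442 0.36423886 0.23485083] [5.23673022e-01 1.38538081e-01 1.44670079e+00 4.52007535e-05
 1.55014819e+00 2.08264134e+00] [ 0.01183518 -0.99992522 -0.0030788 ]
[0.40111741 0.27195058 0.21420062] [0.45051798 0.26423157 0.12759808]
[[-15.0, 7.5, 1.6], [-0.0361, 0.03, -0.1143]],[[-15.8, 5.7, 1.4], [-0.0361, 0.03, -0.1143]],[[-16.4, 3.8, 1.1], [-0.0361, 0.03, -0.1143]],[[-16.7, 1.9, 0.7], [-0.0361, 0.03, -0.1143]],[[-16.8, -0.0, 0.2], [-0.0361, 0.03, -0.1143]],[[-16.7, -2.0, -0.3], [-0.0361, 0.03, -0.1143]],[[-16.4, -3.8, -0.9], [-0.0361, 0.03, -0.1143]],[[-15.8, -5.6, -1.6], [-0.0361, 0.03, -0.1143]],[[-15.0, -7.3, -2.3], [-0.0361, 0.03, -0.1143]],[[-14.0, -8.9, -3.0], [-0.0361, 0.03, -0.1143]],[[-12.8, -10.3, -3.8], [-0.0361, 0.03, -0.1143]],[[-11.4, -11.5, -4.5], [-0.0361, 0.03, -0.1143]],
```

View pics/w2.png

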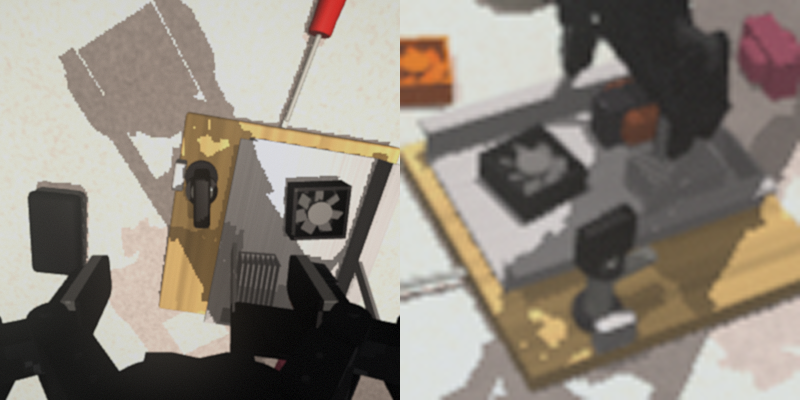

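The bar turned with the gripper: it still stands vertical in the wrist view at (203,165–228), while the stand is rotated about 80°. So the catch is at about 1.4 rad and the tongue is off the tray. Next is the pre-grasp at the handle.

>>> jog_arm --moves '[[[-15, 7.5, 1.6], [-0.036, 0.03, -0.1143]], [[-16, 5.5, 1.4], [-0.036, 0.03, -0.1143]], [[-16.4, 4, 1], [-0.036, 0.03, -0.1143]], [[-16.7, 2, 0.7], [-0.036, 0.03, -0.1143]], [[-17, 0, 0], [-0.036, 0.03, -0.1143]], [[-16.7, -2, 0], [-0.036, 0.03, -0.1143]], [[-16.4, -4, -1], [-0.036, 0.03, -0.1143]], [[-15.8, -5.6, -1.6], [-0.036, 0.03, -0.1143]], [[-15, -7.3, -2.3], [-0.036, 0.03, -0.1143]], [[-14, -9, -3], [-0.036, 0.03, -0.1143]], [[-13, -10, -4], [-0.036, 0.03, -0.1143]], [[-11.5, -11.5, -4.5], [-0.036, 0.03, -0.1143]]]'

```text
time_s: 7.75
tool_pos: [0.3989, 0.2705, 0.2094]
ee_rot: [2.052, 1.767, 0.46]
ft_force: [-0.3, 0.6, -0.1]
opening: 0.0854
grip_force: 0.0
```

>>> jog_arm --moves '[[[0, 0, 0], [0, 0, 0]], [[0, 0, 0], [0, 0, 0]]]'

```text
time_s: 8.0
tool_pos: [0.3999, 0.271, 0.2107]
ee_rot: [2.058, 1.761, 0.462]
ft_force: [0.2, -0.2, -0.3]
opening: 0.0856
grip_force: 0.0
```

Run:
```python
from h import *
from station import *
st=get_state();print(st["tool_pos"],st["q"])
c=read_camera("wrist")
Rg=pose_handle(HA);g=tf(HX,HY,HA,[0,0,.125])[0]-Rg.apply([0,0,.003])
rows(st,g,Rg,1)
im=c["color"][:,:,::-1].copy()
n=lambda y,t,k:[ -t*.5+k*.866, y, t*.866+k*.5+.125]
H=[n(a*.073,b*.022,0.006*e) for e in(1,-1) for a,b in((-1,1),(-1,-1),(1,-1),(1,1))]
uv=proj(c,tf(HX,HY,HA,H)).round(0).astype(int)
for q in(uv[:4],uv[4:]):cv2.polylines(im,[q.reshape(-1,1,2).astype(np.int32)],True,(0,255,0),1)
cv2.imwrite("pics/w3.png",im)
```

```text
[0.3998508  0.27102438 0.21074149] [ 0.76258413 -0.50220505  2.09835614 -0.42995977  1.24589975  0.99481757]
[[1.5, 3.3, 97.5], [-0.0065, 0.004, 0.0007]],
```

View pics/w3.png

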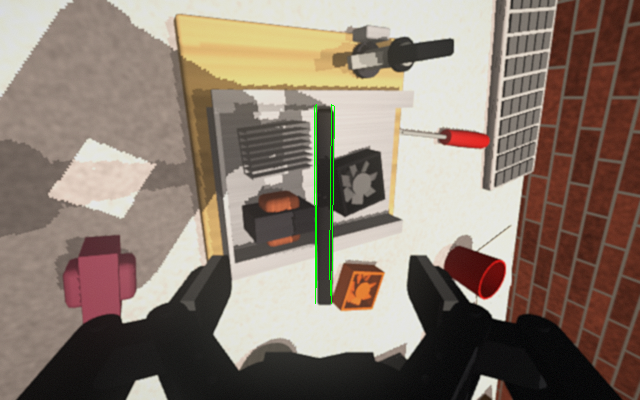

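The overlay falls on the handle (columns 316–333, rows 105–305), so I'll go straight in and grip.

>>> jog_arm --moves '[[[1.5, 3, 15], [-0.006, 0.004, 0]], [[0, 0, 25], [0, 0, 0]], [[0, 0, 25], [0, 0, 0]], [[0, 0, 20], [0, 0, 0]], [[0, 0, 12], [0, 0, 0]], [[0, 0, 0], [0, 0, 0]]]'

```text
time_s: 8.8
tool_pos: [0.4506, 0.2644, 0.1279]
ee_rot: [2.054, 1.761, 0.469]
ft_force: [-0.7, -0.2, -0.2]
opening: 0.0858
grip_force: 0.0
```

>>> jog_arm --moves '[[[0, 0, 0], [0, 0, 0]], [[0, 0, 0], [0, 0, 0]], [[0, 0, 0], [0, 0, 0]], [[0, 0, 0], [0, 0, 0]], [[0, 0, 0], [0, 0, 0]], [[0, 0, 0], [0, 0, 0]], [[0, 0, 0], [0, 0, 0]], [[0, 0, 0], [0, 0, 0]], [[0, 0, 0], [0, 0, 0]], [[0, 0, 0], [0, 0, 0]]]' --fingers 0 --squeeze 100

```text
time_s: 10.05
tool_pos: [0.4506, 0.2647, 0.1292]
ee_rot: [2.052, 1.761, 0.473]
ft_force: [-1.7, -0.1, 5.9]
opening: 0.0111
grip_force: 98.6
```

Run:
```python
from h import *
from station import *
st=get_state();print(st["tool_pos"],st["ee_rot"],R.from_rotvec(st["ee_rot"]).as_matrix().round(3))
p=st["tool_pos"].copy()
Rk=R.from_rotvec(st["ee_rot"]);rows(st,p+[0,0,.14],Rk,1)
```

```text
[0.4505599  0.26473081 0.12923658] [2.05244148 1.76103153 0.47280755] [[ 0.152  0.855  0.495]
 [ 0.988 -0.132 -0.076]
 [-0.     0.501 -0.866]]
[[-0.0, 70.1, -121.2], [0.0, 0.0, 0.0]],
```

>>> jog_arm --moves '[[[0, 3, -5.2], [0, 0, 0]], [[0, 5, -8.7], [0, 0, 0]], [[0, 8, -13.9], [0, 0, 0]], [[0, 10, -17.3], [0, 0, 0]], [[0, 12, -20.8], [0, 0, 0]], [[0, 12, -20.8], [0, 0, 0]], [[0, 10, -17.3], [0, 0, 0]], [[0, 6, -10.4], [0, 0, 0]], [[0, 4, -6.9], [0, 0, 0]], [[0, 0, 0], [0, 0, 0]], [[0, 0, 0], [0, 0, 0]], [[0, 0, 0], [0, 0, 0]]]'

```text
time_s: 11.55
tool_pos: [0.4502, 0.2646, 0.268]
ee_rot: [2.053, 1.762, 0.47]
ft_force: [0.4, -0.2, -7.3]
opening: 0.0107
grip_force: 97.7
```

Run:
```python
from h import *
from station import *
st=get_state();print(st["tool_pos"],st["q"],st["ft_force"],R.from_rotvec(st["ee_rot"]).as_matrix().round(3))
a=read_camera("scene")["color"][170:290,310:450];cv2.imwrite("pics/s3.png",cv2.resize(a,None,fx=4,fy=4)[:,:,::-1])
# tipped goal: lip at bin (-.045,0), height .10, tip 45deg, yaw = bin yaw
BX,BY,BA=.514,-.223,-.209
def handle(tip,lx,lz):
    l=R.from_rotvec([0,tip,0]).apply([.16,0,-.105]);return tf(BX,BY,BA,[lx-l[0],0,lz-l[2]])[0]
for tip,lx,lz in((0,-.045,.13),(.45,-.045,.12),(.85,-.045,.10),(1.0,-.045,.10)):
    Rg=pose_handle(BA,tip);g=handle(tip,lx,lz)-Rg.apply([0,0,.003]);print(tip,g)
```

```text
[0.45021117 0.26455732 0.26804187] [ 0.67125696 -0.44275714  1.96797156 -0.39522935  1.26729388  0.87594876] [ 0.37702459 -0.20190008 -7.31388887] [[ 0.152  0.856  0.494]
 [ 0.988 -0.131 -0.077]
 [-0.001  0.5   -0.866]]
0 [ 0.31199367 -0.18015502  0.23759808]
0.45 [ 0.3735046  -0.19320131  0.28713331]
0.85 [ 0.44478867 -0.20832047  0.2923447 ]
1.0 [ 0.47318967 -0.21434424  0.29403305]
```

View pics/s3.png

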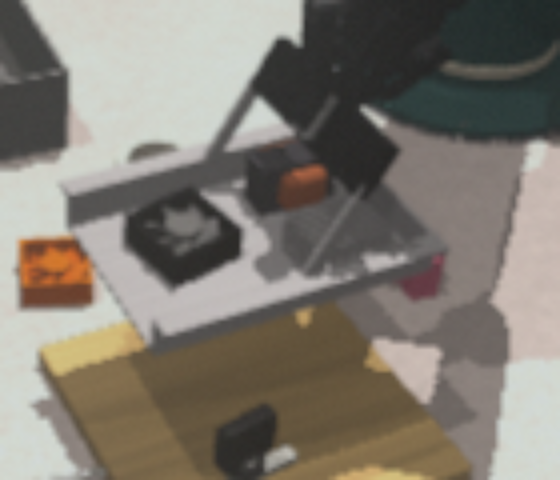

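The tray is up and level with all three parts aboard: the fan at (182,235), the transformer at (285,175) and the heatsink at (330,235). I'll carry it to the bin on a gentle arc.

Run:
```python
from h import *
from station import *
st=get_state()
A=dict(tool_pos=np.array([.500,.03,.285]),ee_rot=pose_handle(-.18,.12).as_rotvec())
rows(st,A["tool_pos"],pose_handle(-.18,.12),10)
rows(A,[.42,-.203,.29],pose_handle(-.209,.3),10)
```

```text
[[-22.4, 8.2, 2.8], [0.012, -0.0011, 0.0025]],[[-22.4, 8.3, 2.7], [0.012, -0.0011, 0.0025]],[[-22.4, 8.4, 2.7], [0.012, -0.0011, 0.0025]],[[-22.4, 8.4, 2.6], [0.012, -0.0011, 0.0025]],[[-22.3, 8.5, 2.5], [0.012, -0.0011, 0.0025]],[[-22.3, 8.6, 2.4], [0.012, -0.0011, 0.0025]],[[-22.3, 8.7, 2.4], [0.012, -0.0011, 0.0025]],[[-22.3, 8.8, 2.3], [0.012, -0.0011, 0.0025]],[[-22.2, 8.9, 2.2], [0.012, -0.0011, 0.0025]],[[-22.2, 8.9, 2.1], [0.012, -0.0011, 0.0025]],
[[-24.4, -3.2, -1.9], [0.018, -0.0009, 0.0028]],[[-24.4, -3.2, -1.8], [0.018, -0.0009, 0.0028]],[[-24.4, -3.1, -1.8], [0.018, -0.0009, 0.0028]],[[-24.4, -3.1, -1.7], [0.018, -0.0009, 0.0028]],[[-24.4, -3.1, -1.6], [0.018, -0.0009, 0.0028]],[[-24.4, -3.0, -1.5], [0.018, -0.0009, 0.0028]],[[-24.4, -3.0, -1.4], [0.018, -0.0009, 0.0028]],[[-24.4, -2.9, -1.4], [0.018, -0.0009, 0.0028]],[[-24.4, -2.9, -1.3], [0.018, -0.0009, 0.0028]],[[-24.4, -2.9, -1.2], [0.018, -0.0009, 0.0028]],
```

>>> jog_arm --moves '[[[-7, 3, 1], [0.012, 0, 0]], [[-15, 5.2, 1.7], [0.012, 0, 0.005]], [[-22.5, 8.3, 2.7], [0.012, -0.002, 0.003]], [[-22.5, 8.4, 2.7], [0.012, -0.001, 0.0025]], [[-22.5, 8.4, 2.6], [0.012, -0.001, 0.0025]], [[-22.3, 8.5, 2.5], [0.012, -0.001, 0.0025]], [[-22.3, 8.6, 2.4], [0.012, -0.001, 0.0025]], [[-22.3, 8.7, 2.4], [0.012, -0.001, 0.0025]], [[-22.3, 8.8, 2.3], [0.012, -0.001, 0.0025]], [[-22.2, 8.9, 2.2], [0.012, -0.001, 0.0025]], [[-22, 9, 2], [0, -0.001, 0]]]'

```text
time_s: 12.98
tool_pos: [0.5, 0.0288, 0.2844]
ee_rot: [2.157, 1.799, 0.37]
ft_force: [-0.1, 0.0, -7.3]
opening: 0.0108
grip_force: 97.6
```

>>> jog_arm --moves '[[[-24.4, 0, 0], [0.018, 0, 0.003]], [[-24.4, -3, -2], [0.018, -0.001, 0.003]], [[-24.4, -3, -2], [0.018, -0.001, 0.003]], [[-24.4, -3, -2], [0.018, -0.001, 0.003]], [[-24.4, -3, -1.6], [0.018, -0.001, 0.003]], [[-24.4, -3, -1.5], [0.018, -0.001, 0.003]], [[-24.4, -3, -1.4], [0.018, -0.001, 0.003]], [[-24.4, -3, -1.4], [0.018, -0.001, 0.003]], [[-18, -3, -1.3], [0.018, -0.001, 0.003]], [[-10, -3, -1.2], [0.018, -0.001, 0.003]], [[0, 0, 0], [0, 0, 0]], [[0, 0, 0], [0, 0, 0]]]'

```text
time_s: 14.48
tool_pos: [0.4277, -0.1827, 0.2889]
ee_rot: [2.303, 1.862, 0.213]
ft_force: [0.7, 0.9, -7.5]
opening: 0.011
grip_force: 97.7
```

Run:
```python
from h import *
from station import *
st=get_state();print(st["tool_pos"],st["q"],R.from_rotvec(st["ee_rot"]).as_matrix().round(3))
BX,BY,BA=.514,-.223,-.209
def goal(tip,lx,lz):
    l=R.from_rotvec([0,tip,0]).apply([.16,0,-.105]);return tf(BX,BY,BA,[lx-l[0],0,lz-l[2]])[0]-pose_handle(BA,tip).apply([0,0,.003])
cur=dict(st)
for tip,lx,lz,n in((.5,-.045,.105,8),(.7,-.045,.10,4),(.95,-.045,.10,5)):
    g=goal(tip,lx,lz);Rg=pose_handle(BA,tip);print(tip,g);rows(cur,g,Rg,n);cur=dict(tool_pos=g,ee_rot=Rg.as_rotvec())
```

```text
[ 0.42767622 -0.18266981  0.28888215] [-0.49612716 -0.49754013  1.92456093  0.06534991  1.50006077 -0.28276908] [[ 0.209  0.953  0.218]
 [ 0.978 -0.204 -0.044]
 [ 0.003  0.222 -0.975]]
0.5 [ 0.38179657 -0.19496002  0.27685342]
[[-2.7, -5.5, 0.3], [0.0251, -0.0003, -0.0002]],[[-2.7, -5.5, 0.4], [0.0251, -0.0003, -0.0002]],[[-2.7, -5.5, 0.6], [0.0251, -0.0003, -0.0002]],[[-2.7, -5.5, 0.7], [0.0251, -0.0003, -0.0002]],[[-2.7, -5.4, 0.8], [0.0251, -0.0003, -0.0002]],[[-2.7, -5.4, 1.0], [0.0251, -0.0003, -0.0002]],[[-2.7, -5.4, 1.1], [0.0251, -0.0003, -0.0002]],[[-2.7, -5.4, 1.2], [0.0251, -0.0003, -0.0002]],
0.7 [ 0.41695339 -0.20241668  0.2863367 ]
[[0.0, 9.0, -2.2], [0.05, -0.0, 0.0]],[[0.0, 8.9, -2.6], [0.05, -0.0, 0.0]],[[0.0, 8.8, -3.0], [0.05, -0.0, 0.0]],[[0.0, 8.6, -3.5], [0.05, -0.0, 0.0]],
0.95 [ 0.46369908 -0.21233131  0.29395459]
[[0.0, 9.1, -3.2], [0.05, -0.0, 0.0]],[[0.0, 9.0, -3.6], [0.05, -0.0, 0.0]],[[0.0, 8.8, -4.1], [0.05, -0.0, 0.0]],[[0.0, 8.6, -4.5], [0.05, -0.0, 0.0]],[[0.0, 8.3, -4.9], [0.05, -0.0, 0.0]],
```

>>> jog_arm --moves '[[[-2.7, -5.5, 0.3], [0.025, 0, 0]], [[-2.7, -5.5, 0.4], [0.025, 0, 0]], [[-2.7, -5.5, 0.6], [0.025, 0, 0]], [[-2.7, -5.5, 0.7], [0.025, 0, 0]], [[-2.7, -5.5, 0.8], [0.025, 0, 0]], [[-2.7, -5.4, 1], [0.025, 0, 0]], [[-2.7, -5.4, 1.1], [0.025, 0, 0]], [[-2.7, -5.4, 1.2], [0.025, 0, 0]], [[0, 0, 0], [0, 0, 0]], [[0, 0, 0], [0, 0, 0]]]'

```text
time_s: 15.72
tool_pos: [0.3815, -0.1952, 0.2769]
ee_rot: [2.43, 1.964, 0.027]
ft_force: [-0.2, 0.2, -7.2]
opening: 0.0109
grip_force: 97.7
```

>>> jog_arm --moves '[[[0, 4.5, -1.1], [0.025, 0, 0]], [[0, 4.5, -1.1], [0.025, 0, 0]], [[0, 4.5, -1.3], [0.025, 0, 0]], [[0, 4.5, -1.3], [0.025, 0, 0]], [[0, 4.4, -1.5], [0.025, 0, 0]], [[0, 4.4, -1.5], [0.025, 0, 0]], [[0, 4.3, -1.7], [0.025, 0, 0]], [[0, 4.3, -1.7], [0.025, 0, 0]], [[0, 0, 0], [0, 0, 0]], [[0, 0, 0], [0, 0, 0]], [[0, 0, 0], [0, 0, 0]], [[0, 0, 0], [0, 0, 0]]]'

```text
time_s: 17.23
tool_pos: [0.4166, -0.2028, 0.2859]
ee_rot: [-2.332, -1.886, 0.163]
ft_force: [0.2, 0.2, -4.7]
opening: 0.0105
grip_force: 98.2
```

>>> jog_arm --moves '[[[0, 4.5, -1.6], [0.025, 0, 0]], [[0, 4.5, -1.6], [0.025, 0, 0]], [[0, 4.5, -1.8], [0.025, 0, 0]], [[0, 4.5, -1.8], [0.025, 0, 0]], [[0, 4.4, -2], [0.025, 0, 0]], [[0, 4.4, -2], [0.025, 0, 0]], [[0, 4.3, -2.3], [0.025, 0, 0]], [[0, 4.3, -2.3], [0.025, 0, 0]], [[0, 4.2, -2.5], [0.025, 0, 0]], [[0, 4.2, -2.5], [0.025, 0, 0]], [[0, 0, 0], [0, 0, 0]], [[0, 0, 0], [0, 0, 0]]]'

```text
time_s: 18.73
tool_pos: [0.4635, -0.2128, 0.2928]
ee_rot: [-2.165, -1.751, 0.376]
ft_force: [-0.7, -0.5, -2.9]
opening: 0.0114
grip_force: 98.3
```

Run:
```python
from h import *
from station import *
st=get_state();print(st["time_s"],st["tool_pos"],st["q"],st["ft_force"],R.from_rotvec(st["ee_rot"]).as_matrix().round(3))
a=read_camera("side")["color"][160:300,230:400];b=read_camera("scene")["color"][100:240,220:390]
cv2.imwrite("pics/t1.png",cv2.resize(np.vstack([a,b]),None,fx=2.1,fy=2.1,interpolation=cv2.INTER_CUBIC)[:,:,::-1])
```

```text
18.725 [ 0.46354224 -0.21283732  0.29281357] [-0.43373614 -0.00992601  1.54740772 -0.09890669  2.01937231 -0.2474054 ] [-0.67802473 -0.53378636 -2.89661272] [[ 0.209  0.891 -0.404]
 [ 0.978 -0.19   0.089]
 [ 0.003 -0.413 -0.911]]
```

View pics/t1.png

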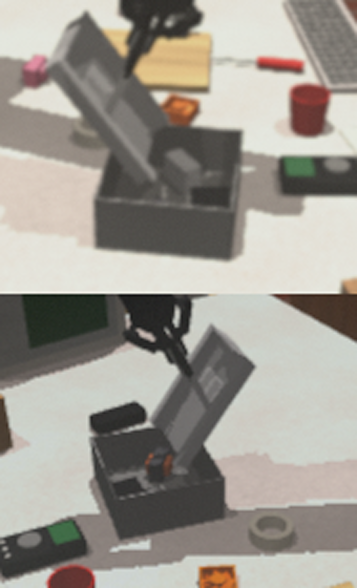

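The side view shows the heatsink in the bin at (180,165) and the fan at (210,195). The scene view shows the transformer in the bin at (160,465). The wrist force fell from 7.3 to 2.9 N, so the tray is empty. I'll raise it, level it and bring it back.

Run:
```python
from h import *
from station import *
st=get_state()
P=[([.4635,-.213,.345],-.209,.95,3),([.44,-.19,.345],-.2,.35,8),([.50,.03,.32],-.175,.12,8),([.4505,.2647,.27],-.155,0,9)]
cur=st
for p,y,t,n in P:
    rows(cur,p,pose_handle(y,t),n);cur=dict(tool_pos=np.array(p),ee_rot=pose_handle(y,t).as_rotvec())
```

```text
[[-0.0, -7.1, -15.8], [0.0002, -0.0011, -0.0003]],[[-0.0, -7.1, -15.8], [0.0002, -0.0011, -0.0003]],[[-0.0, -7.1, -15.8], [0.0002, -0.0011, -0.0003]],
[[2.2, -3.2, 1.4], [-0.075, -0.0001, -0.0011]],[[2.2, -3.3, 1.2], [-0.075, -0.0001, -0.0011]],[[2.2, -3.3, 0.9], [-0.075, -0.0001, -0.0011]],[[2.2, -3.4, 0.7], [-0.075, -0.0001, -0.0011]],[[2.2, -3.4, 0.4], [-0.075, -0.0001, -0.0011]],[[2.2, -3.5, 0.2], [-0.075, -0.0001, -0.0011]],[[2.2, -3.5, -0.1], [-0.075, -0.0001, -0.0011]],[[2.2, -3.4, -0.3], [-0.075, -0.0001, -0.0011]],
[[28.4, 1.3, 3.4], [-0.0287, 0.0009, -0.003]],[[28.4, 1.3, 3.5], [-0.0287, 0.0009, -0.003]],[[28.4, 1.3, 3.5], [-0.0287, 0.0009, -0.003]],[[28.4, 1.3, 3.6], [-0.0287, 0.0009, -0.003]],[[28.4, 1.3, 3.7], [-0.0287, 0.0009, -0.003]],[[28.4, 1.2, 3.7], [-0.0287, 0.0009, -0.003]],[[28.4, 1.2, 3.8], [-0.0287, 0.0009, -0.003]],[[28.4, 1.2, 3.8], [-0.0287, 0.0009, -0.003]],
[[24.7, -11.3, 1.2], [-0.0133, 0.001, -0.002]],[[24.7, -11.3, 1.1], [-0.0133, 0.001, -0.002]],[[24.8, -11.3, 0.9], [-0.0133, 0.001, -0.002]],[[24.8, -11.2, 0.8], [-0.0133, 0.001, -0.002]],[[24.8, -11.2, 0.7], [-0.0133, 0.001, -0.002]],[[24.8, -11.2, 0.6], [-0.0133, 0.001, -0.002]],[[24.9, -11.1, 0.4], [-0.0133, 0.001, -0.002]],[[24.9, -11.1, 0.3], [-0.0133, 0.001, -0.002]],[[24.9, -11.0, 0.2], [-0.0133, 0.001, -0.002]],
```

>>> jog_arm --moves '[[[0, -7, -16], [0, -0.001, 0]], [[0, -7, -16], [0, -0.001, 0]], [[0, -7, -16], [0, -0.001, 0]], [[2, -3.2, 1.4], [-0.075, 0, -0.001]], [[2, -3.3, 1.2], [-0.075, 0, -0.001]], [[2, -3.3, 1], [-0.075, 0, -0.001]], [[2, -3.4, 0.7], [-0.075, 0, -0.001]], [[2, -3.4, 0.4], [-0.075, 0, -0.001]], [[2, -3.5, 0], [-0.075, 0, -0.001]], [[2, -3.5, 0], [-0.075, 0, -0.001]], [[2, -3.5, 0], [-0.075, 0, -0.001]]]'

```text
time_s: 20.2
tool_pos: [0.4399, -0.1915, 0.3463]
ee_rot: [2.325, 1.897, 0.168]
ft_force: [0.0, 0.3, -4.2]
opening: 0.0111
grip_force: 98.3
```

>>> jog_arm --moves '[[[28.4, 1.3, 3.4], [-0.0287, 0.001, -0.003]], [[28.4, 1.3, 3.5], [-0.0287, 0.001, -0.003]], [[28.4, 1.3, 3.5], [-0.0287, 0.001, -0.003]], [[28.4, 1.3, 3.6], [-0.0287, 0.001, -0.003]], [[28.4, 1.3, 3.7], [-0.0287, 0.001, -0.003]], [[28.4, 1.2, 3.7], [-0.0287, 0.001, -0.003]], [[28.4, 1.2, 3.8], [-0.0287, 0.001, -0.003]], [[28.4, 1.2, 3.8], [-0.0287, 0.001, -0.003]], [[0, 0, 0], [0, 0, 0]]]'

```text
time_s: 21.32
tool_pos: [0.5004, 0.0296, 0.3207]
ee_rot: [2.153, 1.806, 0.371]
ft_force: [0.0, -0.1, -4.1]
opening: 0.0107
grip_force: 98.4
```

>>> jog_arm --moves '[[[24.7, -11.3, 1.2], [-0.0133, 0.001, -0.002]], [[24.7, -11.3, 1], [-0.0133, 0.001, -0.002]], [[24.8, -11.3, 1], [-0.0133, 0.001, -0.002]], [[24.8, -11.2, 0.8], [-0.0133, 0.001, -0.002]], [[24.8, -11.2, 0.7], [-0.0133, 0.001, -0.002]], [[24.8, -11.2, 0.6], [-0.0133, 0.001, -0.002]], [[24.9, -11, 0.4], [-0.0133, 0.001, -0.002]], [[24.9, -11, 0.3], [-0.0133, 0.001, -0.002]], [[24.9, -11, 0.2], [-0.0133, 0.001, -0.002]], [[0, 0, 0], [0, 0, 0]], [[0, 0, 0], [0, 0, 0]], [[0, 0, 0], [0, 0, 0]]]'

```text
time_s: 22.82
tool_pos: [0.4521, 0.2621, 0.2714]
ee_rot: [2.059, 1.756, 0.472]
ft_force: [0.6, -0.3, -4.5]
opening: 0.0105
grip_force: 98.5
```

Run:
```python
from h import *
from station import *
st=get_state();print(st["time_s"],st["tool_pos"],st["ft_force"],R.from_rotvec(st["ee_rot"]).as_matrix().round(3))
Rg=R.from_rotvec([2.05244148,1.76103153,.47280755]);g=np.array([.4505599,.26473081,.12923658])
up=g+[0,0,.05];rows(st,up,Rg,1)
rows(dict(tool_pos=up,ee_rot=Rg.as_rotvec()),g,Rg,1)
a=read_camera("scene")["color"][130:290,240:440]
cv2.imwrite("pics/t2.png",cv2.resize(a,None,fx=3.7,fy=3.7,interpolation=cv2.INTER_CUBIC)[:,:,::-1])
```

```text
22.825 [0.45205923 0.2621375  0.2713991 ] [ 0.5838537  -0.31717299 -4.46904304] [[ 0.157  0.855  0.494]
 [ 0.988 -0.137 -0.077]
 [ 0.002  0.5   -0.866]]
[[2.1, -47.7, 78.9], [-0.0012, 0.001, -0.0056]],
[[0.0, -25.0, 43.3], [-0.0, -0.0, -0.0]],
```

View pics/t2.png

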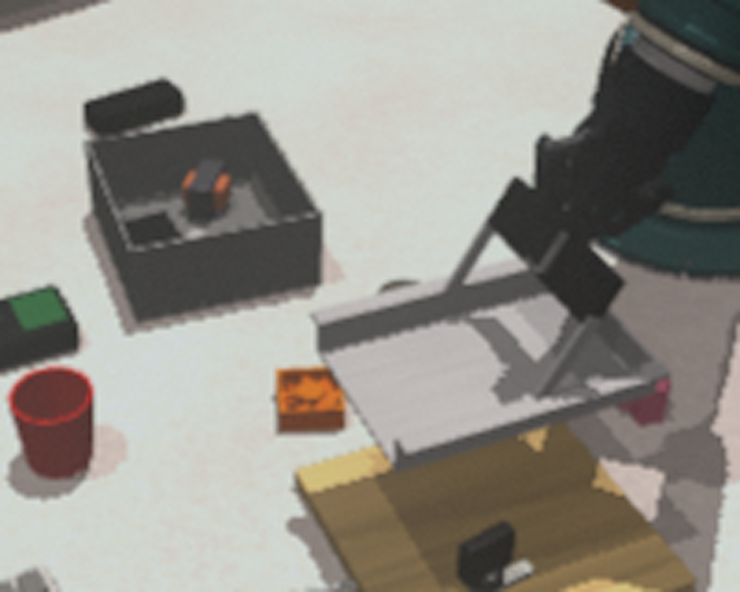

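The tray is empty and level. The transformer at (205,190) and the fan at (150,228) are in the bin, and the catch is still open at (487,555). Lowering now.

>>> jog_arm --moves '[[[0.5, -8, 13], [0, 0, -0.002]], [[0.5, -12, 20], [0, 0, -0.002]], [[0.5, -12, 20], [0, 0, -0.0016]], [[0.5, -10, 16.4], [-0.001, 0.001, 0]], [[0, -5.7, 9.5], [0, 0, 0]], [[0, -9, 15.6], [0, 0, 0]], [[0, -7, 12.1], [0, 0, 0]], [[0, -5, 8.7], [0, 0, 0]], [[0, -2, 3.5], [0, 0, 0]], [[0, 0, 0], [0, 0, 0]], [[0, 0, 0], [0, 0, 0]]]'

```text
time_s: 24.25
tool_pos: [0.4504, 0.2653, 0.1332]
ee_rot: [2.051, 1.762, 0.474]
ft_force: [-0.2, 0.0, -4.4]
opening: 0.011
grip_force: 98.4
```

Run:
```python
from h import *
from station import *
st=get_state();print(st["time_s"],st["tool_pos"],st["ft_force"],st["ee_rot"])
Rg=R.from_rotvec([2.05244148,1.76103153,.47280755]);g=np.array([.4505599,.26473081,.12923658])
rows(st,g,Rg,1)
```

```text
24.25 [0.45044941 0.26531508 0.13316671] [-0.17842137  0.01570802 -4.41707017] [2.05148436 1.76232794 0.47364714]
[[-0.6, -1.8, 3.5], [0.0002, -0.0009, 0.001]],
```

>>> jog_arm --moves '[[[-0.5, -1, 1.7], [0, 0, 0]], [[0, -0.8, 1.6], [0, 0, 0]], [[0, 0, 0], [0, 0, 0]], [[0, 0, 0], [0, 0, 0]]]'

```text
time_s: 24.75
tool_pos: [0.4505, 0.2648, 0.1292]
ee_rot: [2.051, 1.762, 0.474]
ft_force: [0.6, 1.2, 0.8]
opening: 0.0108
grip_force: 99.0
```

>>> jog_arm --moves '[[[0, 0, 0], [0, 0, 0]], [[0, 0, 0], [0, 0, 0]], [[0, 0, 0], [0, 0, 0]], [[0, 0, 0], [0, 0, 0]], [[0, 0, 0], [0, 0, 0]], [[0, 0, 0], [0, 0, 0]], [[0, 0, -20], [0, 0, 0]], [[0, 0, -35], [0, 0, 0]], [[0, 0, -35], [0, 0, 0]], [[0, 0, -15], [0, 0, 0]], [[0, 0, 0], [0, 0, 0]], [[0, 0, 0], [0, 0, 0]]]' --fingers 1

```text
time_s: 26.25
tool_pos: [0.3984, 0.2724, 0.2183]
ee_rot: [2.052, 1.763, 0.47]
ft_force: [0.4, 0.6, -0.3]
opening: 0.0852
grip_force: 0.0
```

Run:
```python
from h import *
from station import *
st=get_state();print(st["time_s"],st["tool_pos"],st["ft_force"],st["opening"])
a=pickle.load(open("pics/side0.pkl","rb"));n=read_camera("side")
BX,BY,BA=.514,-.223,-.209
# bin-interior change mask in the side view, mapped to floor-level bin coordinates
d=cv2.absdiff(a["color"],n["color"]).max(2)
poly=proj(a,tf(BX,BY,BA,[(-.095,.105,.09),(.095,.105,.09),(.1,-.11,.09),(-.1,-.11,.09)])).astype(np.int32)
m=np.zeros(d.shape,np.uint8);cv2.fillPoly(m,[poly],255);m=((d>15)&(m>0)).astype(np.uint8)
k,l,s,c=cv2.connectedComponentsWithStats(m)
for i in range(1,k):
    if s[i,4]>15: print("bin",s[i],(R.from_rotvec([0,0,-BA]).apply(ray(a,*c[i],.025)-[BX,BY,0])).round(3),n["color"][l==i].mean(0).round())
# handle fit vs home: wrist edges at predicted handle
w=read_camera("wrist");nf=lambda y,t,k:[-t*.5+k*.866,y,t*.866+k*.5+.125]
print(proj(w,tf(HX,HY,HA,[nf(.05,.022,-.006),nf(.05,.022,.006),nf(-.05,.022,-.006),nf(-.05,.022,.006),[.16,.073,.02],[.16,-.073,.02]])).round(0).tolist())
g=w["color"].mean(2)
for y in(.05,-.05):
    u,v=proj(w,tf(HX,HY,HA,[nf(y,.022,0)]))[0].round().astype(int);print(v,u-14,g[v,u-14:u+15].astype(int).tolist())
# outside-bin change in side view, table objects
o=(d>40).astype(np.uint8);o[poly[:,1].min():poly[:,1].max()+8,poly[:,0].min():poly[:,0].max()]=0
k,l,s,c=cv2.connectedComponentsWithStats(o)
print([s[i].tolist() for i in range(1,k) if s[i,4]>25])
```

```text
26.25 [0.39844271 0.27238781 0.21829674] [ 0.37342293  0.59678961 -0.33095381] 0.08520092480307093
bin [308 230  32  30 490] [0.025 0.051 0.025] [104. 101.  97.]
bin [303 254   7   3  16] [-0.022 -0.008  0.025] [104. 101.  98.]
[[311.0, 143.0], [328.0, 143.0], [311.0, 273.0], [327.0, 274.0], [388.0, 104.0], [381.0, 213.0]]
143 306 [204, 208, 207, 208, 202, 159, 85, 45, 47, 51, 51, 52, 54, 58, 57, 55, 60, 58, 61, 64, 62, 49, 65, 134, 188, 204, 205, 204, 205]
273 305 [208, 210, 212, 212, 213, 216, 211, 166, 93, 50, 47, 55, 55, 55, 53, 54, 52, 53, 56, 55, 52, 45, 85, 174, 213, 213, 207, 197, 194]
[[63, 29, 90, 74, 3039], [87, 29, 13, 4, 27], [69, 31, 7, 11, 44], [140, 33, 17, 12, 76], [153, 36, 102, 75, 4294], [67, 46, 6, 20, 49], [0, 58, 91, 67, 1313], [237, 67, 11, 25, 107], [53, 73, 22, 8, 87], [85, 78, 8, 5, 30], [136, 82, 40, 31, 1014], [247, 92, 9, 16, 57], [247, 114, 12, 8, 68], [183, 127, 100, 80, 2096], [119, 138, 31, 31, 265], [317, 155, 5, 10, 39], [311, 156, 5, 9, 37], [86, 163, 51, 52, 1015], [306, 168, 11, 4, 31], [130, 171, 21, 13, 77], [278, 181, 15, 8, 78], [302, 180, 17, 11, 155], [156, 184, 21, 33, 95], [171, 187, 8, 23, 70], [233, 196, 12, 11, 75], [206, 209, 30, 18, 135], [94, 219, 66, 41, 710], [150, 239, 12, 4, 27]]
```

```bash
python3 -c "
from station import *
print(job_done())"
```

```text
the job is handed in; nothing more can be done
None
```

The job is handed in at about 26 s, no verdict shown: the catch is open at about 1.4 rad, the three parts were seen in the bin (heatsink only while tipping, not re-seen at the end), and the empty tray is back on the stand, released.

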